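# Press three sample-container lids home in order

## Robot

A 6-joint arm with a two-finger parallel gripper is mounted at the origin on the work surface. World frame = base frame: x ahead of the robot, y to its left, z up, the work surface at z = 0. Lengths are in m, angles in rad, forces in N, time in s.
With the tool pointing down it reaches from about 0.325 to 0.85 m from the base axis. Payload 15.5 kg.
Tool frame: the origin (TCP) lies midway between the tips of the shut fingers; the grasp point (between the pads) lies 19 mm behind it; y points along the fingers, x is the direction in which the jaws open and shut, and the axes are right-handed (so a half turn about y gives the same grasp; the last joint's range is limited). The gripper opens to 91 mm and grips with 3 to 60 N. Pads are 32 mm wide; open, the fingers measure 118 mm over their backs; the gripper's body (76 mm by 178 mm) begins 60 mm behind the grasp point.
Start: joints at [1.159, 0.494, 1.345, -0, 1.302, -0.096], TCP at [0.194, 0.594, 0.187] pointing down, gripper open.
Joint ranges: [-2.91, 2.91], [-0.82, 2.16], [0.22, 2.67], [-1.22, 4.37], [0.12, 2.79], [-3.08, 3.08]. Speed limits (rad/s): [1.89, 1.89, 2.57, 3.01, 3.01, 3.01].

## Interface

Orientations are given as a unit quaternion [w, x, y, z].
In Python, from station import robot, eyes, order gives the robot as it stands.
- The arm moves only by the tool carry_out, never from a script. Its argument "increments" is a list of rows, each an object of numbers: "claw": the finger opening in m, from 0 to 0.0912; "tx", "ty", "tz": the shift along the tool's x, y, z in m; "rx", "ry", "rz": the turn, a rotation vector about the tool's x, y, z in degrees. A call has exactly 5 rows; each row is the pose to reach, as a shift and turn from the pose commanded when the call began, along the tool's axes at that moment; what a row does not reach only later rows make up. A row lasts 1/10 s, in which the tool goes at most 50 mm and 8.59 degrees, less where a joint would pass 70% of its speed; a pose out of reach is approached as far as the arm can. A call with a gripper value outside its range is refused whole. The fingers move at their own pace and stop on an object; "newtons" is the grip in N (left out, the last holds). Time passes only in rows, so rows that repeat a pose let the fingers close, or fill a call up. It gives the time, the measured TCP pose, the force and the opening at its end, in the units of the state.
- robot.read_state(): the state, without advancing time (a new reading comes with each control period).
- eyes.grab_frame(name): name is "scene" or "side" or "wrist"; returns a dict with "frame" (384x512x3 uint8, red, green, blue), "camera_matrix" (3x3 intrinsics, pixels), "eye" and "attitude" of the camera in the world; the wrist camera has in their place "mount" (4x4, takes a point from camera to tool coordinates, whose origin is the TCP and whose axes are the tool frame's). Camera axes: x right, y up, looking along -z (the intrinsics and any distortion apply to the point x, -y, -z); pixel columns grow to the right and rows downward; lengths in m; the calibration is good to about 2 mm. A picture is of the moment at which its call begins: read the wrist's pose just before it. There is no depth.
- order.job_done(): hands the job in, once; it reports no verdict.
The state is a dict: "time": time; "joints": joint angles; "joint_vel": joint speeds; "effort": joint torques, N m; "eef_pos": TCP position; "eef_rot": TCP orientation; "contact_force": force on the tool from outside, world axes, zero at the start; "moment": the same for the moment, N m; "grip_width": finger opening in m.
Only numpy, scipy, OpenCV 4.12 (cv2) and the standard library are available. Lean on these libraries where they do the work, as an engineer would, in place of code of your own. Each camera call takes 0.05 s, during which the arm holds its last target. There are 200 camera calls.

## Task

Three sample containers on the lab bench have push-on lids that stand a little proud. With the fingertips, press the lids fully home by a light push from above, first on the tall round jar, then on the square box, then on the low wide tub. Do not pick up, tip or slide the containers, leave everything else where it is, and finish clear of it all.

Things in the scene. Friction and masses are not known exactly. Their poses are not given: they have to be found in the camera images.
- jar: the tall round jar: 66 mm across, 110 mm tall with the lid up; white plastic with a blue push-on lid. Loose, about 0.25 to 0.5 kg. Origin at the centre of its underside, z up.
- jar_lid_top (a point): centre of the flat top face of the tall round jar's lid, where to press; 110 mm above the bench when the lid is fully up, 102 mm when home. It moves with the lid; the lid's top panel is slightly springy (gives 1 mm per 5 N, 4 mm at most, and springs back).
- jar_lid (a joint): how far the tall round jar's lid has been pressed down, in m: 0 fully up, 0.008 fully home on a stop (starts between 0 and 0.0015). Moves straight down, resists with about 3 N all the way (plus a little more the faster it moves) and stays where it is left.
- box: the square box: 78 mm by 78 mm in plan, 80 mm tall with the lid up; white plastic with a blue push-on lid. Loose, about 0.25 to 0.5 kg. Origin at the centre of its underside, z up.
- box_lid_top (a point): centre of the flat top face of the square box's lid, where to press; 80 mm above the bench when the lid is fully up, 72 mm when home. It moves with the lid; the lid's top panel is slightly springy (gives 1 mm per 5 N, 4 mm at most, and springs back).
- box_lid (a joint): how far the square box's lid has been pressed down, in m: 0 fully up, 0.008 fully home on a stop (starts between 0 and 0.0015). Moves straight down, resists with about 3 N all the way (plus a little more the faster it moves) and stays where it is left.
- tub: the low wide tub: 104 mm across, 56 mm tall with the lid up; white plastic with a blue push-on lid. Loose, about 0.25 to 0.5 kg. Origin at the centre of its underside, z up.
- tub_lid_top (a point): centre of the flat top face of the low wide tub's lid, where to press; 56 mm above the bench when the lid is fully up, 48 mm when home. It moves with the lid; the lid's top panel is slightly springy (gives 1 mm per 5 N, 4 mm at most, and springs back).
- tub_lid (a joint): how far the low wide tub's lid has been pressed down, in m: 0 fully up, 0.008 fully home on a stop (starts between 0 and 0.0015). Moves straight down, resists with about 3 N all the way (plus a little more the faster it moves) and stays where it is left.
- reagent: bystander: amber bottle with white cap, 56 mm across, 120 mm tall, upright; origin under its centre
- vial: bystander: small clear vial with white cap, 32 mm across, 58 mm tall, upright; origin under its centre
- beaker: bystander: open glass beaker, 68 mm across, 72 mm tall, upright; origin under its centre
- pipette: bystander: white and grey pipette lying flat, 230 mm long along its x, 22 mm wide and high; origin under its middle
- marker: bystander: white pen with black cap lying flat, 130 mm long along its x, 13 mm wide and high; origin under its middle
Things that resemble listed ones, but are neither listed nor needed, are in the scene too. What is shaped like the jar but pink is not meant.

How it is judged:
By the outcome, as a careful person would: the job done as asked, in the order asked, and still so for the second after the job is handed in, with the robot touching nothing.
It also fails if it takes over 53 s, if anything falls off the work surface, if the arm or the gripper's body presses on something with over 40 N, if the wrist force passes 120 N, or if a joint passes its speed limit or range.

## Working session

There is one attempt and no reset: what is moved stays moved. The work goes in short steps, Python scripts to look and compute and a tool call to move; the robot and the scene stay as the last step left them, time stands still between calls to the robot, and variables do not carry over. Pictures are saved under pics/ and viewed, about 8 in all and at most 12, crops included, and the job is handed in when it is done.

Besides the shell and the picture viewer there is one more tool, called after "Request:" as name(argument=value, ...) on one line, values as JSON. carry_out: Moves the arm, as the interface text tells. Its arguments: {"type":"object","properties":{"increments":{"type":"array","items":{"type":"object","properties":{"claw":{"type":"number"},"tx":{"type":"number"},"ty":{"type":"number"},"tz":{"type":"number"},"rx":{"type":"number"},"ry":{"type":"number"},"rz":{"type":"number"}}}},"newtons":{"type":"number"}},"required":["increments"]}

```bash
mkdir -p pics; ls; python3 - <<'E'
from station import robot,eyes,order
import cv2,numpy as np
s=robot.read_state();print({k:np.round(v,4).tolist() for k,v in s.items()})
ims=[]
for n in("scene","side"):
    d=eyes.grab_frame(n);cv2.imwrite(f"pics/{n}0.png",d["frame"][:,:,::-1])
    print(n,{k:np.round(v,5).tolist() for k,v in d.items() if k!="frame"})
d=eyes.grab_frame("wrist");print({k:np.round(v,5).tolist() for k,v in d.items() if k!="frame"})
E
```

```text
pics
{'time': 0.0, 'joints': [1.1595, 0.4942, 1.3461, -0.0, 1.3025, -0.0955], 'joint_vel': [0.0004, -0.0004, -0.0007, 0.0018, -0.0002, 0.002], 'effort': [-0.0008, -87.8791, -38.186, 0.0705, 0.0532, -0.0001], 'eef_pos': [0.1939, 0.5937, 0.1867], 'eef_rot': [-0.5722, 0.5726, 0.4148, -0.4155], 'contact_force': [-0.3826, -0.0819, -0.7859], 'moment': [-0.0017, -0.0085, -0.0172], 'grip_width': 0.0912}
scene {'camera_matrix': [[482.2058, 0.0, 250.68946], [0.0, 482.2058, 196.35877], [0.0, 0.0, 1.0]], 'eye': [1.00523, -0.72406, 0.89826], 'attitude': [0.88665, 0.38328, 0.10842, 0.23494]}
side {'camera_matrix': [[405.0423, 0.0, 260.54934], [0.0, 405.0423, 190.9913], [0.0, 0.0, 1.0]], 'eye': [0.26456, -0.76737, 0.71164], 'attitude': [0.87925, 0.44369, -0.07201, -0.15774]}
{'camera_matrix': [[342.66518, 0.0, 255.10931], [0.0, 342.66518, 191.19014], [0.0, 0.0, 1.0]], 'mount': [[1.0, 7e-05, -0.00029, -0.00132], [-0.0003, 0.24315, -0.96999, -0.19684], [0.0, 0.96999, 0.24315, 0.0688], [0.0, 0.0, 0.0, 1.0]]}
```

View pics/scene0.png

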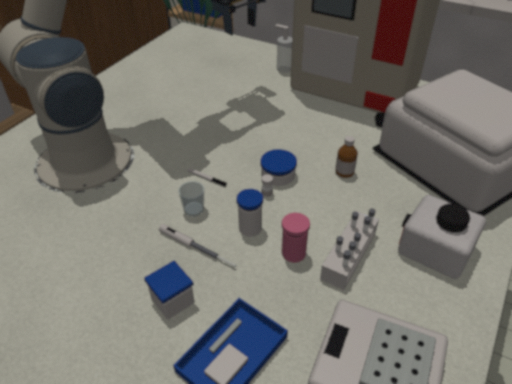

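View pics/side0.png

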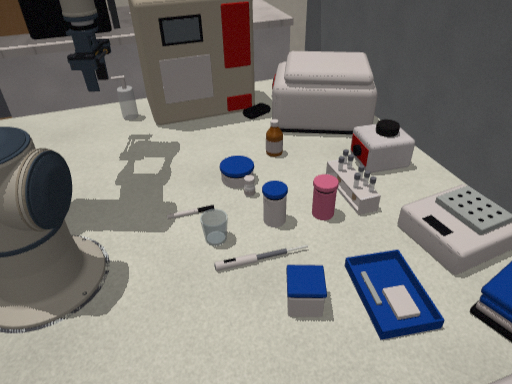

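Candidates for the jar in the scene view: the blue-lidded one at (250,212) and the pink one at (295,237). The blue-lidded one is meant. The box is at (170,288) and the tub at (279,165); the flat blue tray at (232,343) and the blue book are not containers.

```bash
cat > h.py <<'E'
from station import robot,eyes,order
import cv2,numpy as np
from scipy.spatial.transform import Rotation as R
q=lambda a:R.from_quat(np.roll(a,-1)).as_matrix()
def cam(name):
    s=robot.read_state(); d=eyes.grab_frame(name)
    if "mount" in d:
        T=np.eye(4);T[:3,:3]=q(s["eef_rot"]);T[:3,3]=s["eef_pos"];T=T@d["mount"]
        return d["frame"],d["camera_matrix"],T[:3,:3],T[:3,3]
    return d["frame"],d["camera_matrix"],q(d["attitude"]),np.array(d["eye"])
def onplane(c,uv,z):
    _,K,A,e=c
    p=np.linalg.inv(K)@[uv[0],uv[1],1]; r=A@(p*[1,-1,-1])
    return e+r*(z-e[2])/r[2]
def proj(c,P):
    _,K,A,e=c
    p=((np.atleast_2d(P)-e)@A)*[1,-1,-1]; p=p@K.T
    return p[:,:2]/p[:,2:]
def blue(c):
    f=cv2.cvtColor(c[0],cv2.COLOR_RGB2HSV)
    m=cv2.inRange(f,(105,130,40),(130,255,255))
    n,l,st,ce=cv2.connectedComponentsWithStats(m)
    return l,st,ce
def shape(name,yaw,n=60):
    t=np.linspace(0,2*np.pi,n)
    if name=="box":
        return np.array([[1,1],[-1,1],[-1,-1],[1,-1]])*.039@np.array([[np.cos(yaw),np.sin(yaw)],[-np.sin(yaw),np.cos(yaw)]])
    r=.033 if name=="jar" else .052
    return np.c_[np.cos(t),np.sin(t)]*r
def fit(cams,name,seeds,h):
    """lid prism silhouette fitted to blue masks; x=(x,y,yaw,skirt)"""
    from scipy.optimize import minimize
    M=[]
    for c,s in zip(cams,seeds):
        l,st,ce=blue(c); M.append((l==l[s[1],s[0]])&(l>0))
    def cost(x):
        k=0
        for c,m in zip(cams,M):
            S=shape(name,x[2]); z=np.full(len(S),h)
            P=np.r_[np.c_[S+x[:2],z],np.c_[S+x[:2],z-abs(x[3])]]
            im=np.zeros(m.shape,np.uint8)
            H=cv2.convexHull(proj(c,P).astype(np.float32))
            cv2.fillPoly(im,[np.round(H*16).astype(np.int32)],255,cv2.LINE_AA,4)
            k+=np.abs(im/255-m).sum()
        return k
    x0=np.mean([onplane(c,s,h)[:2] for c,s in zip(cams,seeds)],0)
    best=min((minimize(cost,[*x0,y,.014],method="Nelder-Mead",options=dict(initial_simplex=np.array([[*x0,y,.014]]*5)+np.r_[np.zeros((1,4)),np.diag([.01,.01,.3,.008])])) for y in ((0,.5,1.) if name=="box" else (0,))),key=lambda r:r.fun)
    return best,[m.sum() for m in M]
E
cat > m.py <<'E'
from h import *
a,b=cam("scene"),cam("side")
for n,s,h in(("jar",[(250,198),(275,190)],.109),("box",[(170,280),(305,285)],.079),("tub",[(279,160),(237,166)],.055)):
    for cs,ss in(([a,b],s),([a],s[:1]),([b],s[1:])):
        r,k=fit(cs,n,ss,h);print(n,np.round(r.x,4),r.fun,k)
for n,u,v,z in(("pink",(295,220),(325,183),.11),("reagent",(347,143),(275,123),.12),("vial",(267,180),(249,180),.058),("beaker",(191,187),(214,217),.072)):
    print(n,onplane(a,u,z)[:2].round(3),onplane(b,v,z)[:2].round(3))
E
python3 m.py
```

```text
jar [ 5.720e-01 -6.500e-03  6.818e-01 -4.000e-04] 152.5686274509804 [np.int64(388), np.int64(371)]
jar [ 0.5765 -0.0059  0.4208 -0.    ] 70.72941176470589 [np.int64(388)]
jar [ 0.5705 -0.005   0.4025  0.0032] 42.627450980392155 [np.int64(371)]
box [ 0.5325 -0.2794  1.1801 -0.0032] 313.5176470588235 [np.int64(1045), np.int64(1211)]
box [ 5.3680e-01 -2.7730e-01  1.2232e+00 -7.0000e-04] 143.01176470588234 [np.int64(1045)]
box [ 0.5292 -0.2792 -0.3745  0.0028] 97.6392156862745 [np.int64(1211)]
tub [0.5368 0.2122 0.5811 0.0013] 163.4470588235294 [np.int64(669), np.int64(587)]
tub [ 0.5398  0.2113  0.6116 -0.    ] 97.41176470588235 [np.int64(669)]
tub [0.5353 0.2131 0.5564 0.0031] 49.549019607843135 [np.int64(587)]
pink [ 0.702 -0.017] [ 0.699 -0.029]
reagent [0.701 0.299] [0.695 0.308]
vial [0.553 0.126] [0.544 0.124]
beaker [ 0.403 -0.008] [ 0.408 -0.014]
```

```bash
cat > go.py <<'E'
from h import *
import sys
s=robot.read_state();M=q(s["eef_rot"])
for a in sys.argv[1:]:
    g=np.array(eval(a));print(np.round(M.T@(g-s["eef_pos"]),4))
print(s["eef_pos"].round(4) if hasattr(s["eef_pos"],"round") else s["eef_pos"], "tilt",M[:,1].round(4))
E
python3 go.py .572,-.006,.15
```

```text
[-0.4528  0.0373 -0.5456]
[0.194  0.5939 0.1871] tilt [-2.e-04 -5.e-04 -1.e+00]
```

Request:
carry_out(increments=[{"claw":0},{"claw":0},{"claw":0},{"claw":0},{"claw":0}])

```text
$.increments[0]: bad value
```

Request:
carry_out(increments=[{"claw":0.0,"tx":-0.03,"ty":0.0,"tz":-0.036,"rx":0,"ry":0,"rz":0},{"claw":0.0,"tx":-0.06,"ty":0.0,"tz":-0.072,"rx":0,"ry":0,"rz":0},{"claw":0.0,"tx":-0.09,"ty":0.0,"tz":-0.108,"rx":0,"ry":0,"rz":0},{"claw":0.0,"tx":-0.12,"ty":0.0,"tz":-0.144,"rx":0,"ry":0,"rz":0},{"claw":0.0,"tx":-0.15,"ty":0.0,"tz":-0.18,"rx":0,"ry":0,"rz":0}])

```text
time: 0.75
eef_pos: [0.3192, 0.394, 0.1874]
eef_rot: [-0.572, 0.572, 0.415, -0.415]
contact_force: [1.8, 0.4, 0.4]
grip_width: 0.054
```

Request:
carry_out(increments=[{"claw":0.0,"tx":-0.03,"ty":0.0,"tz":-0.036,"rx":0,"ry":0,"rz":0},{"claw":0.0,"tx":-0.06,"ty":0.0,"tz":-0.072,"rx":0,"ry":0,"rz":0},{"claw":0.0,"tx":-0.09,"ty":0.0,"tz":-0.108,"rx":0,"ry":0,"rz":0},{"claw":0.0,"tx":-0.12,"ty":0.0,"tz":-0.144,"rx":0,"ry":0,"rz":0},{"claw":0.0,"tx":-0.15,"ty":0.0,"tz":-0.18,"rx":0,"ry":0,"rz":0}])

```text
time: 1.25
eef_pos: [0.4439, 0.1954, 0.1875]
eef_rot: [-0.572, 0.572, 0.415, -0.415]
contact_force: [1.3, 1.3, 0.3]
grip_width: 0.014
```

Request:
carry_out(increments=[{"claw":0.0,"tx":-0.03,"ty":0.0,"tz":-0.036,"rx":0,"ry":0,"rz":0},{"claw":0.0,"tx":-0.06,"ty":0.0,"tz":-0.072,"rx":0,"ry":0,"rz":0},{"claw":0.0,"tx":-0.09,"ty":0.0,"tz":-0.108,"rx":0,"ry":0,"rz":0},{"claw":0.0,"tx":-0.115,"ty":0.0,"tz":-0.14,"rx":0,"ry":0,"rz":0},{"claw":0.0,"tx":-0.12,"ty":0.0,"tz":-0.146,"rx":0,"ry":0,"rz":0}])

```text
time: 1.75
eef_pos: [0.5469, 0.0342, 0.1872]
eef_rot: [-0.573, 0.573, 0.414, -0.414]
contact_force: [0.2, 0.7, 0.4]
grip_width: 0.0007
```

```bash
python3 - <<'E'
from h import *
c=cam("wrist");f=c[0].copy()
cv2.imwrite("pics/w1.png",f[:,:,::-1]); print(proj(c,[[.572,-.006,.109]]))
E
python3 go.py .572,-.006,.15
```

```text
[[221.09741851 232.33345944]]
[-0.0309  0.0371 -0.0373]
[0.5462 0.035  0.1871] tilt [ 5.e-04 -4.e-04 -1.e+00]
```

View pics/w1.png

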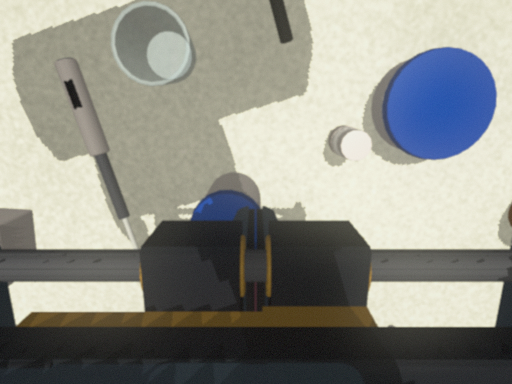

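The wrist view shows the jar lid half hidden behind the fingers at about (226,230), the tub lid whole at (440,103), and the vial at (352,144).

```bash
python3 - <<'E'
from h import *
c=cam("wrist");l,st,ce=blue(c)
from scipy.optimize import least_squares
for n,(u,v),h,r,t in(("tub",(440,103),.055,.052,None),("jar",(225,205),.109,.033,218)):
    m=(l==l[v,u]).astype(np.uint8)
    p=cv2.findContours(m,0,cv2.CHAIN_APPROX_NONE)[0]; p=max(p,key=len)[:,0]
    if t: p=p[p[:,1]<t]
    if n=="tub": p=p[(p[:,0]>430)]
    P=np.array([onplane(c,x,h)[:2] for x in p])
    s=least_squares(lambda a:np.hypot(*(P-a[:2]).T)-r,P.mean(0)+[0,0],loss="soft_l1",f_scale=.001)
    print(n,s.x.round(4),np.abs(s.fun).mean().round(4),len(P))
E
```

```text
tub [0.5347 0.2155] 0.0012 173
jar [ 0.5733 -0.0051] 0.0024 79
```

Request:
carry_out(increments=[{"claw":0.0,"tx":-0.012,"ty":0.0,"tz":-0.015,"rx":0,"ry":0,"rz":0},{"claw":0.0,"tx":-0.025,"ty":0.012,"tz":-0.03,"rx":0,"ry":0,"rz":0},{"claw":0.0,"tx":-0.031,"ty":0.035,"tz":-0.038,"rx":0,"ry":0,"rz":0},{"claw":0.0,"tx":-0.031,"ty":0.055,"tz":-0.038,"rx":0,"ry":0,"rz":0},{"claw":0.0,"tx":-0.031,"ty":0.067,"tz":-0.038,"rx":0,"ry":0,"rz":0}])

```text
time: 2.35
eef_pos: [0.5704, -0.0038, 0.1181]
eef_rot: [0.573, -0.572, -0.415, 0.416]
contact_force: [0.2, 0.2, -0.6]
grip_width: 0.0005
```

```bash
python3 go.py .573,-.006,.12; python3 -c "
from h import *
print(robot.read_state()['contact_force'])"
```

```text
[-0.0013 -0.0019 -0.0031]
[ 0.5704 -0.0038  0.1181] tilt [-2.2e-03  2.0e-04 -1.0e+00]
[ 0.20944679  0.22326662 -0.59607246]
```

Request:
carry_out(increments=[{"claw":0.0,"tx":0,"ty":0.002,"tz":0,"rx":0,"ry":0,"rz":0},{"claw":0.0,"tx":0,"ty":0.004,"tz":0,"rx":0,"ry":0,"rz":0},{"claw":0.0,"tx":0,"ty":0.007,"tz":0,"rx":0,"ry":0,"rz":0},{"claw":0.0,"tx":0,"ty":0.009,"tz":0,"rx":0,"ry":0,"rz":0},{"claw":0.0,"tx":0,"ty":0.011,"tz":0,"rx":0,"ry":0,"rz":0}])

```text
time: 2.85
eef_pos: [0.5714, -0.0035, 0.1096]
eef_rot: [-0.572, 0.573, 0.415, -0.415]
contact_force: [0.5, -0.1, -0.2]
grip_width: 0.0005
```

Request:
carry_out(increments=[{"claw":0.0,"tx":0,"ty":0.001,"tz":0,"rx":0,"ry":0,"rz":0},{"claw":0.0,"tx":0,"ty":0.002,"tz":0,"rx":0,"ry":0,"rz":0},{"claw":0.0,"tx":0,"ty":0.003,"tz":0,"rx":0,"ry":0,"rz":0},{"claw":0.0,"tx":0,"ty":0.004,"tz":0,"rx":0,"ry":0,"rz":0},{"claw":0.0,"tx":0,"ty":0.005,"tz":0,"rx":0,"ry":0,"rz":0}])

```text
time: 3.35
eef_pos: [0.5711, -0.0036, 0.1043]
eef_rot: [0.572, -0.572, -0.415, 0.415]
contact_force: [-0.1, 0.7, 0.7]
grip_width: 0.0003
```

Request:
carry_out(increments=[{"claw":0.0,"tx":0,"ty":0.0,"tz":0,"rx":0,"ry":0,"rz":0},{"claw":0.0,"tx":0,"ty":0.001,"tz":0,"rx":0,"ry":0,"rz":0},{"claw":0.0,"tx":0,"ty":0.001,"tz":0,"rx":0,"ry":0,"rz":0},{"claw":0.0,"tx":0,"ty":0.002,"tz":0,"rx":0,"ry":0,"rz":0},{"claw":0.0,"tx":0,"ty":0.002,"tz":0,"rx":0,"ry":0,"rz":0}])

```text
time: 3.85
eef_pos: [0.5711, -0.0036, 0.1022]
eef_rot: [0.572, -0.572, -0.415, 0.415]
contact_force: [0.1, 0.2, -1.2]
grip_width: 0.0006
```

```bash
python3 - <<'E'
from h import *
c=cam("scene");d=cam("side")
im=np.hstack([cv2.resize(c[0][140:260,190:310],(400,400),interpolation=2),cv2.resize(d[0][130:250,215:335],(400,400),interpolation=2)])
cv2.imwrite("pics/j1.png",im[:,:,::-1])
s=robot.read_state();print(s["contact_force"],s["eef_pos"],s["moment"])
E
```

```text
[0.75916993 0.9560984  0.0810337 ] [ 0.57108115 -0.00353875  0.10227092] [-0.00733591 -0.02279625 -0.0125228 ]
```

View pics/j1.png

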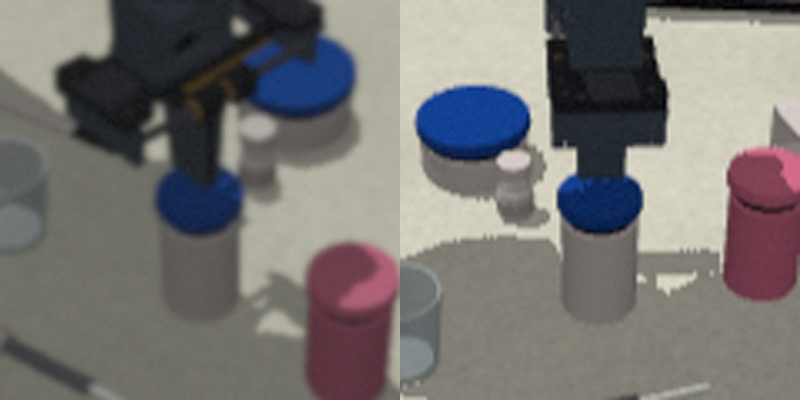

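The fingertips (scene crop (205,180), side crop (603,180)) are over the jar lid, still with no clear contact force. The jar looks upright. I'm continuing down slowly.

Request:
carry_out(increments=[{"claw":0.0,"tx":0,"ty":0.0005,"tz":0,"rx":0,"ry":0,"rz":0},{"claw":0.0,"tx":0,"ty":0.001,"tz":0,"rx":0,"ry":0,"rz":0},{"claw":0.0,"tx":0,"ty":0.001,"tz":0,"rx":0,"ry":0,"rz":0},{"claw":0.0,"tx":0,"ty":0.0015,"tz":0,"rx":0,"ry":0,"rz":0},{"claw":0.0,"tx":0,"ty":0.002,"tz":0,"rx":0,"ry":0,"rz":0}])

```text
time: 4.45
eef_pos: [0.5711, -0.0036, 0.1003]
eef_rot: [-0.572, 0.572, 0.415, -0.415]
contact_force: [0.8, 0.7, -0.1]
grip_width: 0.0005
```

```bash
cat > cmp.py <<'E'
from h import *
import sys
# vertical shift of blue lid lower boundary vs. first pictures
B={"jar":{"scene":(250,212),"side":(275,200)},"box":{"scene":(170,282),"side":(305,285)},"tub":{"scene":(279,165),"side":(237,170)}}
for n in ("scene","side"):
    c=cam(n); old=cv2.imread(f"pics/{n}0.png")[:,:,::-1]
    e=robot.read_state()["eef_pos"]; print(n,"tcp px",proj(c,[e]).round(1))
    for o in B:
        u,v=B[o][n]; r=[]
        for im in(old,c[0]):
            g=im[v-25:v+45,u-6:u+7].astype(float)
            g=(g[:,:,2]-g[:,:,0]).mean(1)   # blueness along column
            k=np.where(g>g.max()/2)[0][-1]; t=g.max()/2
            r.append(v-25+k+(g[k]-t)/(g[k]-g[k+1]))
        print(o,np.round(r,2), "px per 8mm",np.diff(proj(c,[[.57,0,.1],[.57,0,.092]])[:,1]).round(1))
E
python3 cmp.py
```

```text
scene tcp px [[248.1 200.1]]
jar [207.76 208.68] px per 8mm [2.4]
box [296.66 296.69] px per 8mm [2.4]
tub [173.   172.97] px per 8mm [2.4]
side tcp px [[274.6 191.1]]
jar [197.23 198.31] px per 8mm [2.5]
box [296.26 296.27] px per 8mm [2.5]
tub [175.55 175.65] px per 8mm [2.5]
```

Request:
carry_out(increments=[{"claw":0.0,"tx":0,"ty":0.0005,"tz":0,"rx":0,"ry":0,"rz":0},{"claw":0.0,"tx":0,"ty":0.001,"tz":0,"rx":0,"ry":0,"rz":0},{"claw":0.0,"tx":0,"ty":0.001,"tz":0,"rx":0,"ry":0,"rz":0},{"claw":0.0,"tx":0,"ty":0.0015,"tz":0,"rx":0,"ry":0,"rz":0},{"claw":0.0,"tx":0,"ty":0.002,"tz":0,"rx":0,"ry":0,"rz":0}])

```text
time: 5.05
eef_pos: [0.5712, -0.0036, 0.0983]
eef_rot: [-0.572, 0.572, 0.415, -0.415]
contact_force: [-0.3, 0.1, 0.1]
grip_width: 0.0003
```

```bash
python3 cmp.py|grep -E "jar|tcp"; python3 -c "
from h import *
s=robot.read_state();print(s['contact_force'],s['effort'],s['eef_pos'])"
```

```text
scene tcp px [[248.1 200.7]]
jar [207.76 208.7 ] px per 8mm [2.4]
side tcp px [[274.6 191.8]]
jar [197.23 198.3 ] px per 8mm [2.5]
[-0.02608397 -0.20106791 -0.54699246] [-5.47476557e-04 -8.25963664e+01 -3.05024350e+01 -1.70440099e-02
  4.66926384e-02 -1.96330086e-05] [ 0.57110189 -0.00353264  0.09825197]
```

```bash
python3 - <<'E'
from h import *
o=[]
e=robot.read_state()["eef_pos"]
for n in("scene","side"):
    c=cam(n);u,v=proj(c,[e])[0].astype(int)
    g=cv2.resize(c[0][v-40:v+30,u-28:u+28],None,fx=7,fy=7,interpolation=cv2.INTER_CUBIC)
    g=np.clip(g.astype(float)*1.7,0,255).astype(np.uint8).copy()
    for k in range(4):
        p=(proj(c,[e+[0,0,.01*k]])[0]-[u-28,v-40]+.5)*7
        cv2.circle(g,tuple(int(x) for x in p),3,(0,255,0),-1)
    o.append(g)
cv2.imwrite("pics/j2.png",np.hstack(o)[:,:,::-1])
E
```

```text
(no output)
```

View pics/j2.png

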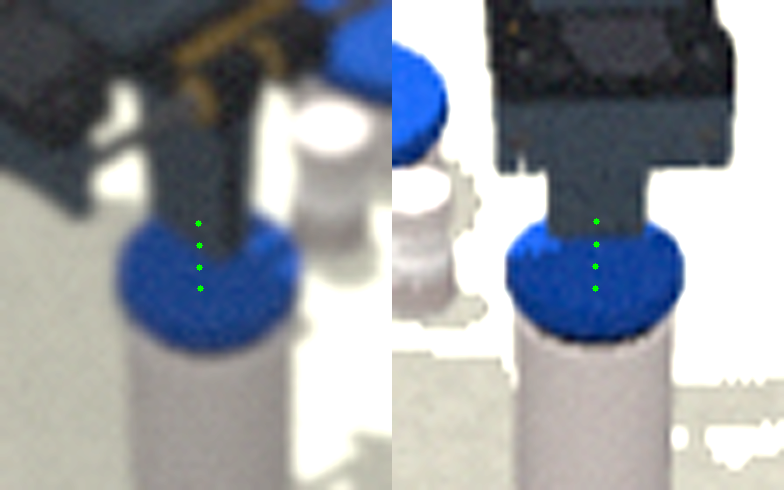

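```bash
python3 - <<'E'
from h import *
s=robot.read_state();e=np.array(s["eef_pos"]);A=[];b=[]
for n,px in(("scene",(203,249)),("side",(598-392,236))):
    c=cam(n);u,v=proj(c,[e])[0].astype(int)
    w=np.array([u-28,v-40])+np.array(px)/7-.5
    o=c[3];r=onplane(c,w,0)-o;r/=np.linalg.norm(r);P=np.eye(3)-np.outer(r,r);A.append(P);b.append(P@o)
x=np.linalg.lstsq(np.vstack(A),np.hstack(b),rcond=None)[0];print(x,e,q(s["eef_rot"]).T@(x-e))
E
```

```text
[ 0.572655   -0.00332366  0.11946032] [ 0.571128   -0.00357788  0.0982914 ] [ 0.00071561 -0.02116899 -0.00137164]
```

The tips triangulate to z≈0.119, about 20 mm above the reported TCP. So there is no contact yet, and I expect it near reported z≈0.089. I'll go by force and by the picture.

Request:
carry_out(increments=[{"claw":0.0,"tx":0,"ty":0.001,"tz":0,"rx":0,"ry":0,"rz":0},{"claw":0.0,"tx":0,"ty":0.002,"tz":0,"rx":0,"ry":0,"rz":0},{"claw":0.0,"tx":0,"ty":0.003,"tz":0,"rx":0,"ry":0,"rz":0},{"claw":0.0,"tx":0,"ty":0.004,"tz":0,"rx":0,"ry":0,"rz":0},{"claw":0.0,"tx":0,"ty":0.005,"tz":0,"rx":0,"ry":0,"rz":0}])

```text
time: 5.85
eef_pos: [0.5711, -0.0036, 0.0932]
eef_rot: [0.572, -0.572, -0.415, 0.415]
contact_force: [-0.4, 0.1, -0.3]
grip_width: 0.0003
```

Request:
carry_out(increments=[{"claw":0.0,"tx":0,"ty":0.0005,"tz":0,"rx":0,"ry":0,"rz":0},{"claw":0.0,"tx":0,"ty":0.001,"tz":0,"rx":0,"ry":0,"rz":0},{"claw":0.0,"tx":0,"ty":0.0015,"tz":0,"rx":0,"ry":0,"rz":0},{"claw":0.0,"tx":0,"ty":0.002,"tz":0,"rx":0,"ry":0,"rz":0},{"claw":0.0,"tx":0,"ty":0.003,"tz":0,"rx":0,"ry":0,"rz":0}])

```text
time: 6.35
eef_pos: [0.5712, -0.0035, 0.0903]
eef_rot: [-0.572, 0.572, 0.415, -0.415]
contact_force: [0.1, -0.4, 0.9]
grip_width: 0.0004
```

Request:
carry_out(increments=[{"claw":0.0,"tx":0,"ty":0.0005,"tz":0,"rx":0,"ry":0,"rz":0},{"claw":0.0,"tx":0,"ty":0.001,"tz":0,"rx":0,"ry":0,"rz":0},{"claw":0.0,"tx":0,"ty":0.0015,"tz":0,"rx":0,"ry":0,"rz":0},{"claw":0.0,"tx":0,"ty":0.002,"tz":0,"rx":0,"ry":0,"rz":0},{"claw":0.0,"tx":0,"ty":0.002,"tz":0,"rx":0,"ry":0,"rz":0}])

```text
time: 6.85
eef_pos: [0.5711, -0.0036, 0.0883]
eef_rot: [0.572, -0.572, -0.415, 0.415]
contact_force: [-0.3, 0.9, -0.0]
grip_width: 0.0001
```

Request:
carry_out(increments=[{"claw":0.0,"tx":0,"ty":0.0005,"tz":0,"rx":0,"ry":0,"rz":0},{"claw":0.0,"tx":0,"ty":0.001,"tz":0,"rx":0,"ry":0,"rz":0},{"claw":0.0,"tx":0,"ty":0.0015,"tz":0,"rx":0,"ry":0,"rz":0},{"claw":0.0,"tx":0,"ty":0.002,"tz":0,"rx":0,"ry":0,"rz":0},{"claw":0.0,"tx":0,"ty":0.002,"tz":0,"rx":0,"ry":0,"rz":0}])

```text
time: 7.35
eef_pos: [0.5711, -0.0035, 0.0863]
eef_rot: [0.572, -0.572, -0.415, 0.415]
contact_force: [-0.0, 0.0, -0.3]
grip_width: 0.0004
```

Request:
carry_out(increments=[{"claw":0.0,"tx":0,"ty":0.0005,"tz":0,"rx":0,"ry":0,"rz":0},{"claw":0.0,"tx":0,"ty":0.001,"tz":0,"rx":0,"ry":0,"rz":0},{"claw":0.0,"tx":0,"ty":0.0015,"tz":0,"rx":0,"ry":0,"rz":0},{"claw":0.0,"tx":0,"ty":0.002,"tz":0,"rx":0,"ry":0,"rz":0},{"claw":0.0,"tx":0,"ty":0.002,"tz":0,"rx":0,"ry":0,"rz":0}])

```text
time: 7.85
eef_pos: [0.5711, -0.0035, 0.0842]
eef_rot: [0.572, -0.572, -0.415, 0.415]
contact_force: [-0.0, 0.2, -0.8]
grip_width: 0.0005
```

```bash
python3 cmp.py|grep -E "jar|tcp";cat > crop.py <<'E'
from h import *
import sys
o=[]
e=robot.read_state()["eef_pos"]
for n in("scene","side"):
    c=cam(n);u,v=proj(c,[e])[0].astype(int)
    g=cv2.resize(c[0][v-40:v+30,u-28:u+28],None,fx=7,fy=7,interpolation=cv2.INTER_CUBIC)
    g=np.clip(g.astype(float)*1.7,0,255).astype(np.uint8).copy()
    for k in range(4):
        p=(proj(c,[e+[0,0,.01*k]])[0]-[u-28,v-40]+.5)*7
        cv2.circle(g,tuple(int(x) for x in p),3,(0,255,0),-1)
    o.append(g)
cv2.imwrite(sys.argv[1],np.hstack(o)[:,:,::-1])
E
python3 crop.py pics/j3.png
```

```text
scene tcp px [[248.2 204.9]]
jar [207.76 208.72] px per 8mm [2.4]
side tcp px [[274.6 196.2]]
jar [197.23 198.33] px per 8mm [2.5]
```

View pics/j3.png

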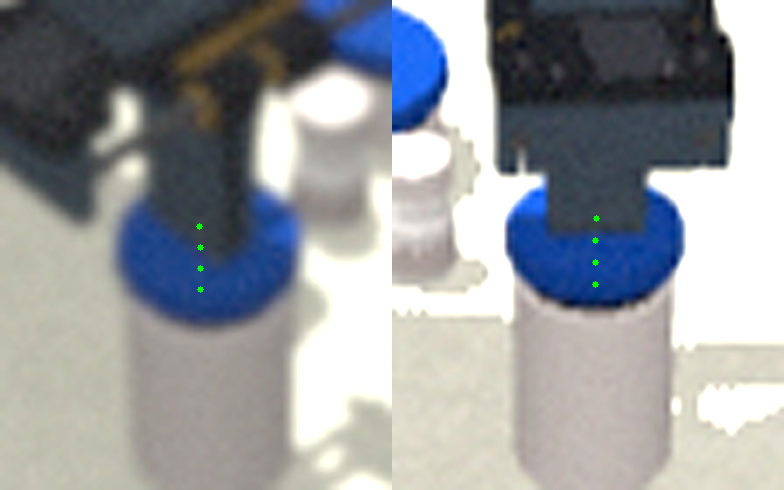

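Fingertip edge at side crop (598,232) is near the lid's centre height, with nothing touching and the lid not moved; the jar is upright. Continuing down.

Request:
carry_out(increments=[{"claw":0.0,"tx":0,"ty":0.0005,"tz":0,"rx":0,"ry":0,"rz":0},{"claw":0.0,"tx":0,"ty":0.001,"tz":0,"rx":0,"ry":0,"rz":0},{"claw":0.0,"tx":0,"ty":0.0015,"tz":0,"rx":0,"ry":0,"rz":0},{"claw":0.0,"tx":0,"ty":0.002,"tz":0,"rx":0,"ry":0,"rz":0},{"claw":0.0,"tx":0,"ty":0.002,"tz":0,"rx":0,"ry":0,"rz":0}])

```text
time: 8.55
eef_pos: [0.5712, -0.0036, 0.0823]
eef_rot: [-0.572, 0.572, 0.415, -0.415]
contact_force: [-0.1, 0.4, 3.8]
grip_width: 0.0009
```

Request:
carry_out(increments=[{"claw":0.0,"tx":0,"ty":0.0005,"tz":0,"rx":0,"ry":0,"rz":0},{"claw":0.0,"tx":0,"ty":0.001,"tz":0,"rx":0,"ry":0,"rz":0},{"claw":0.0,"tx":0,"ty":0.0015,"tz":0,"rx":0,"ry":0,"rz":0},{"claw":0.0,"tx":0,"ty":0.002,"tz":0,"rx":0,"ry":0,"rz":0},{"claw":0.0,"tx":0,"ty":0.002,"tz":0,"rx":0,"ry":0,"rz":0}])

```text
time: 9.05
eef_pos: [0.5712, -0.0035, 0.0803]
eef_rot: [-0.572, 0.572, 0.415, -0.415]
contact_force: [0.2, 0.8, 2.5]
grip_width: 0.0005
```

Request:
carry_out(increments=[{"claw":0.0,"tx":0,"ty":0.0005,"tz":0,"rx":0,"ry":0,"rz":0},{"claw":0.0,"tx":0,"ty":0.001,"tz":0,"rx":0,"ry":0,"rz":0},{"claw":0.0,"tx":0,"ty":0.0015,"tz":0,"rx":0,"ry":0,"rz":0},{"claw":0.0,"tx":0,"ty":0.002,"tz":0,"rx":0,"ry":0,"rz":0},{"claw":0.0,"tx":0,"ty":0.002,"tz":0,"rx":0,"ry":0,"rz":0}])

```text
time: 9.55
eef_pos: [0.5712, -0.0036, 0.0783]
eef_rot: [-0.572, 0.572, 0.415, -0.415]
contact_force: [-0.1, 0.1, 2.4]
grip_width: 0.0
```

Request:
carry_out(increments=[{"claw":0.0,"tx":0,"ty":0.0005,"tz":0,"rx":0,"ry":0,"rz":0},{"claw":0.0,"tx":0,"ty":0.001,"tz":0,"rx":0,"ry":0,"rz":0},{"claw":0.0,"tx":0,"ty":0.0015,"tz":0,"rx":0,"ry":0,"rz":0},{"claw":0.0,"tx":0,"ty":0.002,"tz":0,"rx":0,"ry":0,"rz":0},{"claw":0.0,"tx":0,"ty":0.002,"tz":0,"rx":0,"ry":0,"rz":0}])

```text
time: 10.05
eef_pos: [0.5711, -0.0036, 0.0762]
eef_rot: [0.572, -0.572, -0.415, 0.415]
contact_force: [0.2, 0.6, 2.4]
grip_width: 0.0006
```

Request:
carry_out(increments=[{"claw":0.0,"tx":0,"ty":0.0005,"tz":0,"rx":0,"ry":0,"rz":0},{"claw":0.0,"tx":0,"ty":0.0005,"tz":0,"rx":0,"ry":0,"rz":0},{"claw":0.0,"tx":0,"ty":0.001,"tz":0,"rx":0,"ry":0,"rz":0},{"claw":0.0,"tx":0,"ty":0.001,"tz":0,"rx":0,"ry":0,"rz":0},{"claw":0.0,"tx":0,"ty":0.001,"tz":0,"rx":0,"ry":0,"rz":0}])

```text
time: 10.55
eef_pos: [0.5711, -0.0035, 0.0753]
eef_rot: [0.572, -0.572, -0.415, 0.415]
contact_force: [0.5, -0.5, 2.5]
grip_width: 0.0003
```

Request:
carry_out(increments=[{"claw":0.0,"tx":0,"ty":0.0005,"tz":0,"rx":0,"ry":0,"rz":0},{"claw":0.0,"tx":0,"ty":0.001,"tz":0,"rx":0,"ry":0,"rz":0},{"claw":0.0,"tx":0,"ty":0.001,"tz":0,"rx":0,"ry":0,"rz":0},{"claw":0.0,"tx":0,"ty":0.001,"tz":0,"rx":0,"ry":0,"rz":0},{"claw":0.0,"tx":0,"ty":0.001,"tz":0,"rx":0,"ry":0,"rz":0}])

```text
time: 11.05
eef_pos: [0.5712, -0.0036, 0.0744]
eef_rot: [-0.572, 0.572, 0.415, -0.415]
contact_force: [-1.6, 0.4, 5.6]
grip_width: 0.0003
```

Request:
carry_out(increments=[{"claw":0.0,"tx":0,"ty":0.0005,"tz":0,"rx":0,"ry":0,"rz":0},{"claw":0.0,"tx":0,"ty":0.001,"tz":0,"rx":0,"ry":0,"rz":0},{"claw":0.0,"tx":0,"ty":0.001,"tz":0,"rx":0,"ry":0,"rz":0},{"claw":0.0,"tx":0,"ty":0.001,"tz":0,"rx":0,"ry":0,"rz":0},{"claw":0.0,"tx":0,"ty":0.001,"tz":0,"rx":0,"ry":0,"rz":0}])

```text
time: 11.55
eef_pos: [0.5712, -0.0036, 0.0737]
eef_rot: [-0.572, 0.572, 0.415, -0.415]
contact_force: [-2.0, -0.1, 9.6]
grip_width: 0.0002
```

The force rose from the 2.5 N plateau to 9.6 N, so the jar lid is on its stop (reported z 0.0756 plus panel give, which puts the tip 26.4 mm above the reported TCP). Lifting off and going to the box.

Request:
carry_out(increments=[{"claw":0.0,"tx":0,"ty":-0.003,"tz":0,"rx":0,"ry":0,"rz":0},{"claw":0.0,"tx":0,"ty":-0.01,"tz":0,"rx":0,"ry":0,"rz":0},{"claw":0.0,"tx":0,"ty":-0.03,"tz":0,"rx":0,"ry":0,"rz":0},{"claw":0.0,"tx":0,"ty":-0.05,"tz":0,"rx":0,"ry":0,"rz":0},{"claw":0.0,"tx":0,"ty":-0.06,"tz":0,"rx":0,"ry":0,"rz":0}])

```text
time: 12.05
eef_pos: [0.5717, -0.0036, 0.135]
eef_rot: [-0.572, 0.573, 0.416, -0.415]
contact_force: [0.0, -0.0, -0.2]
grip_width: 0.0005
```

```bash
python3 go.py .531,-.279,.134; python3 cmp.py
```

```text
[-0.2744  0.001  -0.0469]
[ 0.5717 -0.0036  0.135 ] tilt [ 1.6e-03 -2.0e-04 -1.0e+00]
scene tcp px [[248.2 189.3]]
jar [207.76 209.45] px per 8mm [2.4]
box [296.66 296.64] px per 8mm [2.4]
tub [173.   173.02] px per 8mm [2.4]
side tcp px [[275. 180.]]
jar [197.23 200.03] px per 8mm [2.5]
box [296.26 296.25] px per 8mm [2.5]
tub [175.55 175.64] px per 8mm [2.5]
```

Request:
carry_out(increments=[{"claw":0.0,"tx":-0.045,"ty":0,"tz":-0.008,"rx":0,"ry":0,"rz":0},{"claw":0.0,"tx":-0.09,"ty":0,"tz":-0.016,"rx":0,"ry":0,"rz":0},{"claw":0.0,"tx":-0.135,"ty":0,"tz":-0.024,"rx":0,"ry":0,"rz":0},{"claw":0.0,"tx":-0.18,"ty":0,"tz":-0.032,"rx":0,"ry":0,"rz":0},{"claw":0.0,"tx":-0.22,"ty":0,"tz":-0.039,"rx":0,"ry":0,"rz":0}])

```text
time: 12.65
eef_pos: [0.5389, -0.2266, 0.1323]
eef_rot: [0.573, -0.572, -0.415, 0.415]
contact_force: [1.1, -0.3, 0.1]
grip_width: 0.0005
```

Request:
carry_out(increments=[{"claw":0.0,"tx":-0.035,"ty":0.01,"tz":-0.005,"rx":0,"ry":0,"rz":0},{"claw":0.0,"tx":-0.054,"ty":0.025,"tz":-0.008,"rx":0,"ry":0,"rz":0},{"claw":0.0,"tx":-0.054,"ty":0.045,"tz":-0.008,"rx":0,"ry":0,"rz":0},{"claw":0.0,"tx":-0.054,"ty":0.06,"tz":-0.008,"rx":0,"ry":0,"rz":0},{"claw":0.0,"tx":-0.054,"ty":0.066,"tz":-0.008,"rx":0,"ry":0,"rz":0}])

```text
time: 13.15
eef_pos: [0.5294, -0.2774, 0.0646]
eef_rot: [0.574, -0.571, -0.415, 0.416]
contact_force: [-1.1, 0.2, -0.3]
grip_width: 0.0006
```

```bash
python3 go.py .531,-.279,.06; python3 crop.py pics/b1.png
```

```text
[-0.001   0.0046 -0.002 ]
[ 0.5294 -0.2774  0.0646] tilt [-0.0032  0.0023 -1.    ]
```

View pics/b1.png

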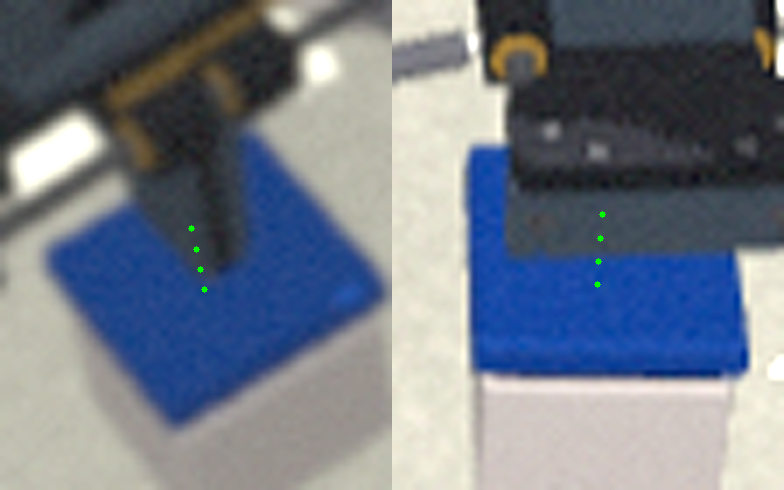

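The box view shows the fingertips over the lid centre in the scene crop, about (215,275); the side view of the tips is hidden by the housing. Pressing.

Request:
carry_out(increments=[{"claw":0.0,"tx":0,"ty":0.002,"tz":0,"rx":0,"ry":0,"rz":0},{"claw":0.0,"tx":0,"ty":0.005,"tz":0,"rx":0,"ry":0,"rz":0},{"claw":0.0,"tx":0,"ty":0.008,"tz":0,"rx":0,"ry":0,"rz":0},{"claw":0.0,"tx":0,"ty":0.01,"tz":0,"rx":0,"ry":0,"rz":0},{"claw":0.0,"tx":0,"ty":0.011,"tz":0,"rx":0,"ry":0,"rz":0}])

```text
time: 13.75
eef_pos: [0.5307, -0.2786, 0.0562]
eef_rot: [-0.572, 0.572, 0.415, -0.415]
contact_force: [0.3, 0.5, -0.6]
grip_width: 0.0004
```

Request:
carry_out(increments=[{"claw":0.0,"tx":0,"ty":0.0005,"tz":0,"rx":0,"ry":0,"rz":0},{"claw":0.0,"tx":0,"ty":0.001,"tz":0,"rx":0,"ry":0,"rz":0},{"claw":0.0,"tx":0,"ty":0.0015,"tz":0,"rx":0,"ry":0,"rz":0},{"claw":0.0,"tx":0,"ty":0.002,"tz":0,"rx":0,"ry":0,"rz":0},{"claw":0.0,"tx":0,"ty":0.0025,"tz":0,"rx":0,"ry":0,"rz":0}])

```text
time: 14.25
eef_pos: [0.5307, -0.2786, 0.0538]
eef_rot: [-0.572, 0.572, 0.415, -0.415]
contact_force: [-0.0, 0.3, 0.8]
grip_width: 0.0003
```

Request:
carry_out(increments=[{"claw":0.0,"tx":0,"ty":0.0005,"tz":0,"rx":0,"ry":0,"rz":0},{"claw":0.0,"tx":0,"ty":0.001,"tz":0,"rx":0,"ry":0,"rz":0},{"claw":0.0,"tx":0,"ty":0.0015,"tz":0,"rx":0,"ry":0,"rz":0},{"claw":0.0,"tx":0,"ty":0.002,"tz":0,"rx":0,"ry":0,"rz":0},{"claw":0.0,"tx":0,"ty":0.0025,"tz":0,"rx":0,"ry":0,"rz":0}])

```text
time: 14.75
eef_pos: [0.5307, -0.2786, 0.0514]
eef_rot: [-0.572, 0.572, 0.415, -0.415]
contact_force: [-1.2, 0.3, 3.3]
grip_width: 0.0003
```

Request:
carry_out(increments=[{"claw":0.0,"tx":0,"ty":0.0005,"tz":0,"rx":0,"ry":0,"rz":0},{"claw":0.0,"tx":0,"ty":0.001,"tz":0,"rx":0,"ry":0,"rz":0},{"claw":0.0,"tx":0,"ty":0.0015,"tz":0,"rx":0,"ry":0,"rz":0},{"claw":0.0,"tx":0,"ty":0.002,"tz":0,"rx":0,"ry":0,"rz":0},{"claw":0.0,"tx":0,"ty":0.0025,"tz":0,"rx":0,"ry":0,"rz":0}])

```text
time: 15.25
eef_pos: [0.5307, -0.2786, 0.0488]
eef_rot: [0.572, -0.572, -0.415, 0.415]
contact_force: [-0.9, 0.0, 2.5]
grip_width: 0.0006
```

Request:
carry_out(increments=[{"claw":0.0,"tx":0,"ty":0.0005,"tz":0,"rx":0,"ry":0,"rz":0},{"claw":0.0,"tx":0,"ty":0.001,"tz":0,"rx":0,"ry":0,"rz":0},{"claw":0.0,"tx":0,"ty":0.0015,"tz":0,"rx":0,"ry":0,"rz":0},{"claw":0.0,"tx":0,"ty":0.002,"tz":0,"rx":0,"ry":0,"rz":0},{"claw":0.0,"tx":0,"ty":0.0025,"tz":0,"rx":0,"ry":0,"rz":0}])

```text
time: 15.75
eef_pos: [0.5307, -0.2786, 0.0463]
eef_rot: [-0.572, 0.572, 0.415, -0.415]
contact_force: [0.0, -0.6, 2.3]
grip_width: 0.0006
```

Request:
carry_out(increments=[{"claw":0.0,"tx":0,"ty":0.0005,"tz":0,"rx":0,"ry":0,"rz":0},{"claw":0.0,"tx":0,"ty":0.001,"tz":0,"rx":0,"ry":0,"rz":0},{"claw":0.0,"tx":0,"ty":0.0015,"tz":0,"rx":0,"ry":0,"rz":0},{"claw":0.0,"tx":0,"ty":0.0015,"tz":0,"rx":0,"ry":0,"rz":0},{"claw":0.0,"tx":0,"ty":0.0015,"tz":0,"rx":0,"ry":0,"rz":0}])

```text
time: 16.25
eef_pos: [0.5308, -0.2786, 0.0449]
eef_rot: [-0.572, 0.572, 0.415, -0.415]
contact_force: [-0.5, -0.0, 4.6]
grip_width: 0.0008
```

Request:
carry_out(increments=[{"claw":0.0,"tx":0,"ty":0.0005,"tz":0,"rx":0,"ry":0,"rz":0},{"claw":0.0,"tx":0,"ty":0.001,"tz":0,"rx":0,"ry":0,"rz":0},{"claw":0.0,"tx":0,"ty":0.0013,"tz":0,"rx":0,"ry":0,"rz":0},{"claw":0.0,"tx":0,"ty":0.0013,"tz":0,"rx":0,"ry":0,"rz":0},{"claw":0.0,"tx":0,"ty":0.0013,"tz":0,"rx":0,"ry":0,"rz":0}])

```text
time: 16.75
eef_pos: [0.5308, -0.2786, 0.0438]
eef_rot: [-0.572, 0.572, 0.415, -0.415]
contact_force: [-2.4, 1.2, 8.6]
grip_width: 0.0005
```

8.6 N on the stop, so the box lid is home. Lift and go to the tub.

Request:
carry_out(increments=[{"claw":0.0,"tx":0,"ty":-0.003,"tz":0,"rx":0,"ry":0,"rz":0},{"claw":0.0,"tx":0,"ty":-0.012,"tz":0,"rx":0,"ry":0,"rz":0},{"claw":0.0,"tx":0,"ty":-0.04,"tz":0,"rx":0,"ry":0,"rz":0},{"claw":0.0,"tx":0,"ty":-0.075,"tz":0,"rx":0,"ry":0,"rz":0},{"claw":0.0,"tx":0,"ty":-0.095,"tz":0,"rx":0,"ry":0,"rz":0}])

```text
time: 17.25
eef_pos: [0.5314, -0.279, 0.1413]
eef_rot: [-0.572, 0.573, 0.415, -0.415]
contact_force: [-0.1, -0.7, -0.1]
grip_width: 0.0001
```

```bash
python3 go.py .536,.214,.14
```

```text
[0.47   0.0007 0.1487]
[ 0.5314 -0.279   0.1413] tilt [ 0.0019 -0.0012 -1.    ]
```

Request:
carry_out(increments=[{"claw":0.0,"tx":0.04,"ty":0,"tz":0.013,"rx":0,"ry":0,"rz":0},{"claw":0.0,"tx":0.085,"ty":0,"tz":0.027,"rx":0,"ry":0,"rz":0},{"claw":0.0,"tx":0.13,"ty":0,"tz":0.041,"rx":0,"ry":0,"rz":0},{"claw":0.0,"tx":0.175,"ty":0,"tz":0.055,"rx":0,"ry":0,"rz":0},{"claw":0.0,"tx":0.22,"ty":0,"tz":0.07,"rx":0,"ry":0,"rz":0}])

```text
time: 17.75
eef_pos: [0.5323, -0.046, 0.139]
eef_rot: [-0.572, 0.573, 0.415, -0.415]
contact_force: [1.2, 0.6, 0.1]
grip_width: 0.0008
```

Request:
carry_out(increments=[{"claw":0.0,"tx":0.045,"ty":0,"tz":0.014,"rx":0,"ry":0,"rz":0},{"claw":0.0,"tx":0.09,"ty":0,"tz":0.028,"rx":0,"ry":0,"rz":0},{"claw":0.0,"tx":0.135,"ty":0,"tz":0.043,"rx":0,"ry":0,"rz":0},{"claw":0.0,"tx":0.18,"ty":0,"tz":0.057,"rx":0,"ry":0,"rz":0},{"claw":0.0,"tx":0.22,"ty":0,"tz":0.07,"rx":0,"ry":0,"rz":0}])

```text
time: 18.25
eef_pos: [0.534, 0.1854, 0.139]
eef_rot: [-0.572, 0.572, 0.415, -0.415]
contact_force: [1.2, -0.5, -0.6]
grip_width: 0.0003
```

Request:
carry_out(increments=[{"claw":0.0,"tx":0.025,"ty":0,"tz":0.007,"rx":0,"ry":0,"rz":0},{"claw":0.0,"tx":0.03,"ty":0.01,"tz":0.009,"rx":0,"ry":0,"rz":0},{"claw":0.0,"tx":0.03,"ty":0.025,"tz":0.009,"rx":0,"ry":0,"rz":0},{"claw":0.0,"tx":0.03,"ty":0.04,"tz":0.009,"rx":0,"ry":0,"rz":0},{"claw":0.0,"tx":0.03,"ty":0.05,"tz":0.009,"rx":0,"ry":0,"rz":0}])

```text
time: 18.75
eef_pos: [0.5345, 0.2136, 0.0874]
eef_rot: [0.573, -0.572, -0.415, 0.416]
contact_force: [0.3, -0.8, 0.3]
grip_width: 0.0
```

```bash
python3 go.py .536,.214,.036; python3 - <<'E'
from h import *
o=[]
for n in("scene","side"):
    c=cam(n);u,v=proj(c,[[.536,.214,.055]])[0].astype(int)
    o.append(cv2.resize(c[0][v-55:v+45,u-50:u+50],(400,400),interpolation=cv2.INTER_CUBIC))
    cv2.circle(o[-1],(200,220),3,(0,255,0),-1)
cv2.imwrite("pics/t1.png",np.clip(np.hstack(o)[:,:,::-1]*1.5,0,255))
E
```

```text
[ 0.0009  0.0514 -0.0014]
[0.5345 0.2136 0.0874] tilt [-1.3e-03 -5.0e-04 -1.0e+00][ WARN:0@1.931] global loadsave.cpp:1063 imwrite_ Unsupported depth image for selected encoder is fallbacked to CV_8U.
```

View pics/t1.png

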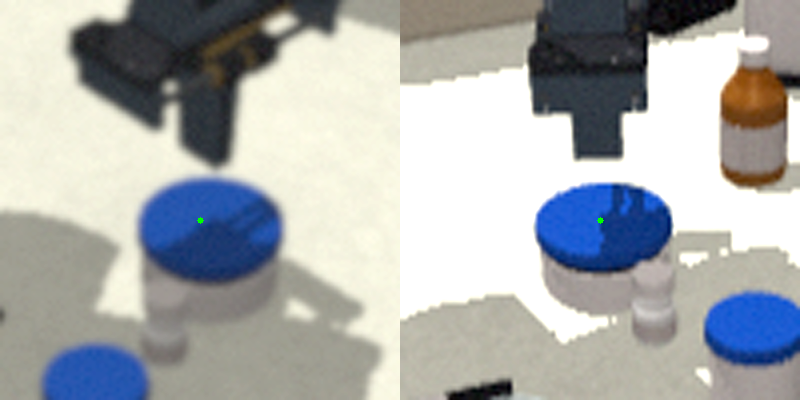

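The tips at side crop (598,157) and scene crop (212,165) hang above the tub lid centre; the vial is clear below the housing. Descending.

Request:
carry_out(increments=[{"claw":0.0,"tx":0,"ty":0.012,"tz":0,"rx":0,"ry":0,"rz":0},{"claw":0.0,"tx":0,"ty":0.03,"tz":0,"rx":0,"ry":0,"rz":0},{"claw":0.0,"tx":0,"ty":0.045,"tz":0,"rx":0,"ry":0,"rz":0},{"claw":0.0,"tx":0,"ty":0.052,"tz":0,"rx":0,"ry":0,"rz":0},{"claw":0.0,"tx":0,"ty":0.055,"tz":0,"rx":0,"ry":0,"rz":0}])

```text
time: 19.35
eef_pos: [0.5349, 0.2143, 0.033]
eef_rot: [0.572, -0.572, -0.415, 0.415]
contact_force: [0.0, -0.2, 0.3]
grip_width: 0.0005
```

Request:
carry_out(increments=[{"claw":0.0,"tx":0,"ty":0.0005,"tz":0,"rx":0,"ry":0,"rz":0},{"claw":0.0,"tx":0,"ty":0.001,"tz":0,"rx":0,"ry":0,"rz":0},{"claw":0.0,"tx":0,"ty":0.0015,"tz":0,"rx":0,"ry":0,"rz":0},{"claw":0.0,"tx":0,"ty":0.002,"tz":0,"rx":0,"ry":0,"rz":0},{"claw":0.0,"tx":0,"ty":0.0025,"tz":0,"rx":0,"ry":0,"rz":0}])

```text
time: 19.85
eef_pos: [0.5352, 0.2145, 0.0312]
eef_rot: [-0.572, 0.572, 0.415, -0.415]
contact_force: [-0.4, 0.4, 0.5]
grip_width: 0.0003
```

Request:
carry_out(increments=[{"claw":0.0,"tx":0,"ty":0.0005,"tz":0,"rx":0,"ry":0,"rz":0},{"claw":0.0,"tx":0,"ty":0.001,"tz":0,"rx":0,"ry":0,"rz":0},{"claw":0.0,"tx":0,"ty":0.0015,"tz":0,"rx":0,"ry":0,"rz":0},{"claw":0.0,"tx":0,"ty":0.002,"tz":0,"rx":0,"ry":0,"rz":0},{"claw":0.0,"tx":0,"ty":0.0025,"tz":0,"rx":0,"ry":0,"rz":0}])

```text
time: 20.35
eef_pos: [0.5351, 0.2144, 0.0285]
eef_rot: [-0.572, 0.572, 0.415, -0.415]
contact_force: [0.0, 0.8, 2.5]
grip_width: 0.0003
```

Request:
carry_out(increments=[{"claw":0.0,"tx":0,"ty":0.0005,"tz":0,"rx":0,"ry":0,"rz":0},{"claw":0.0,"tx":0,"ty":0.001,"tz":0,"rx":0,"ry":0,"rz":0},{"claw":0.0,"tx":0,"ty":0.0015,"tz":0,"rx":0,"ry":0,"rz":0},{"claw":0.0,"tx":0,"ty":0.002,"tz":0,"rx":0,"ry":0,"rz":0},{"claw":0.0,"tx":0,"ty":0.0025,"tz":0,"rx":0,"ry":0,"rz":0}])

```text
time: 20.85
eef_pos: [0.535, 0.2144, 0.026]
eef_rot: [-0.572, 0.572, 0.415, -0.415]
contact_force: [-0.8, -0.2, 3.2]
grip_width: 0.0003
```

Request:
carry_out(increments=[{"claw":0.0,"tx":0,"ty":0.0005,"tz":0,"rx":0,"ry":0,"rz":0},{"claw":0.0,"tx":0,"ty":0.001,"tz":0,"rx":0,"ry":0,"rz":0},{"claw":0.0,"tx":0,"ty":0.0015,"tz":0,"rx":0,"ry":0,"rz":0},{"claw":0.0,"tx":0,"ty":0.002,"tz":0,"rx":0,"ry":0,"rz":0},{"claw":0.0,"tx":0,"ty":0.0025,"tz":0,"rx":0,"ry":0,"rz":0}])

```text
time: 21.35
eef_pos: [0.535, 0.2144, 0.0235]
eef_rot: [0.572, -0.572, -0.415, 0.415]
contact_force: [-0.8, -0.4, 2.7]
grip_width: 0.0002
```

Request:
carry_out(increments=[{"claw":0.0,"tx":0,"ty":0.0005,"tz":0,"rx":0,"ry":0,"rz":0},{"claw":0.0,"tx":0,"ty":0.001,"tz":0,"rx":0,"ry":0,"rz":0},{"claw":0.0,"tx":0,"ty":0.0015,"tz":0,"rx":0,"ry":0,"rz":0},{"claw":0.0,"tx":0,"ty":0.002,"tz":0,"rx":0,"ry":0,"rz":0},{"claw":0.0,"tx":0,"ty":0.0025,"tz":0,"rx":0,"ry":0,"rz":0}])

```text
time: 21.85
eef_pos: [0.5351, 0.2144, 0.021]
eef_rot: [-0.572, 0.572, 0.415, -0.415]
contact_force: [-1.2, -0.4, 3.1]
grip_width: 0.0003
```

Request:
carry_out(increments=[{"claw":0.0,"tx":0,"ty":0.0005,"tz":0,"rx":0,"ry":0,"rz":0},{"claw":0.0,"tx":0,"ty":0.001,"tz":0,"rx":0,"ry":0,"rz":0},{"claw":0.0,"tx":0,"ty":0.001,"tz":0,"rx":0,"ry":0,"rz":0},{"claw":0.0,"tx":0,"ty":0.001,"tz":0,"rx":0,"ry":0,"rz":0},{"claw":0.0,"tx":0,"ty":0.001,"tz":0,"rx":0,"ry":0,"rz":0}])

```text
time: 22.35
eef_pos: [0.5351, 0.2144, 0.0202]
eef_rot: [-0.572, 0.572, 0.415, -0.415]
contact_force: [-2.2, -1.0, 7.6]
grip_width: 0.0005
```

Request:
carry_out(increments=[{"claw":0.0,"tx":0,"ty":0.0003,"tz":0,"rx":0,"ry":0,"rz":0},{"claw":0.0,"tx":0,"ty":0.0006,"tz":0,"rx":0,"ry":0,"rz":0},{"claw":0.0,"tx":0,"ty":0.0006,"tz":0,"rx":0,"ry":0,"rz":0},{"claw":0.0,"tx":0,"ty":0.0006,"tz":0,"rx":0,"ry":0,"rz":0},{"claw":0.0,"tx":0,"ty":0.0006,"tz":0,"rx":0,"ry":0,"rz":0}])

```text
time: 22.85
eef_pos: [0.5351, 0.2144, 0.0197]
eef_rot: [-0.572, 0.572, 0.415, -0.415]
contact_force: [-1.9, -0.0, 8.2]
grip_width: 0.0004
```

Request:
carry_out(increments=[{"claw":0.0,"tx":0,"ty":-0.003,"tz":0,"rx":0,"ry":0,"rz":0},{"claw":0.0,"tx":0,"ty":-0.012,"tz":0,"rx":0,"ry":0,"rz":0},{"claw":0.0,"tx":0,"ty":-0.04,"tz":0,"rx":0,"ry":0,"rz":0},{"claw":0.0,"tx":0,"ty":-0.08,"tz":0,"rx":0,"ry":0,"rz":0},{"claw":0.0,"tx":0,"ty":-0.12,"tz":0,"rx":0,"ry":0,"rz":0}])

```text
time: 23.35
eef_pos: [0.5346, 0.2143, 0.141]
eef_rot: [0.573, -0.572, -0.415, 0.415]
contact_force: [1.1, -0.4, -0.4]
grip_width: 0.0006
```

Request:
carry_out(increments=[{"claw":0.0,"tx":0.02,"ty":-0.03,"tz":0.03,"rx":0,"ry":0,"rz":0},{"claw":0.0,"tx":0.05,"ty":-0.05,"tz":0.06,"rx":0,"ry":0,"rz":0},{"claw":0.0,"tx":0.08,"ty":-0.05,"tz":0.09,"rx":0,"ry":0,"rz":0},{"claw":0.0,"tx":0.11,"ty":-0.05,"tz":0.12,"rx":0,"ry":0,"rz":0},{"claw":0.0,"tx":0.14,"ty":-0.05,"tz":0.14,"rx":0,"ry":0,"rz":0}])

```text
time: 23.85
eef_pos: [0.4437, 0.3925, 0.1903]
eef_rot: [0.572, -0.572, -0.415, 0.415]
contact_force: [2.0, 0.6, -0.7]
grip_width: 0.0005
```

Request:
carry_out(increments=[{"claw":0.0,"tx":0.03,"ty":0,"tz":0.03,"rx":0,"ry":0,"rz":0},{"claw":0.0,"tx":0.06,"ty":0,"tz":0.06,"rx":0,"ry":0,"rz":0},{"claw":0.0,"tx":0.08,"ty":0,"tz":0.08,"rx":0,"ry":0,"rz":0},{"claw":0.0,"tx":0.08,"ty":0,"tz":0.08,"rx":0,"ry":0,"rz":0},{"claw":0.0,"tx":0.08,"ty":0,"tz":0.08,"rx":0,"ry":0,"rz":0}])

```text
time: 24.35
eef_pos: [0.3938, 0.492, 0.1896]
eef_rot: [-0.572, 0.572, 0.415, -0.416]
contact_force: [0.1, -0.3, 0.1]
grip_width: 0.0007
```

```bash
python3 cmp.py; sed 's/,.109)/,.102)/;s/,.079)/,.072)/;s/,.055)/,.048)/' m.py > m2.py; python3 m2.py; python3 - <<'E'
from h import *
cv2.imwrite("pics/s_end.png",cam("side")[0][:,:,::-1])
E
```

```text
scene tcp px [[279.1  62.3]]
jar [207.76 209.71] px per 8mm [2.4]
box [296.66 299.02] px per 8mm [2.4]
tub [173.   174.78] px per 8mm [2.4]
side tcp px [[166.9  94.7]]
jar [197.23 199.76] px per 8mm [2.5]
box [296.26 298.36] px per 8mm [2.5]
tub [175.55 177.44] px per 8mm [2.5]
jar [ 5.718e-01 -6.300e-03  6.067e-01 -1.000e-04] 145.5372549019608 [np.int64(381), np.int64(353)]
jar [ 0.5766 -0.0053  0.6025  0.    ] 73.33725490196079 [np.int64(381)]
jar [ 5.691e-01 -7.000e-03  9.821e-01 -3.000e-04] 37.66274509803921 [np.int64(353)]
box [ 0.5322 -0.2791  1.1998  0.0035] 314.5019607843137 [np.int64(1042), np.int64(1184)]
box [ 5.3680e-01 -2.8000e-01  1.2393e+00  4.0000e-04] 139.38823529411764 [np.int64(1042)]
box [ 0.5297 -0.2795  1.1805 -0.0017] 96.62352941176471 [np.int64(1184)]
tub [0.5372 0.2136 0.8634 0.    ] 161.41176470588232 [np.int64(664), np.int64(565)]
tub [5.408e-01 2.135e-01 6.690e-01 2.000e-04] 91.25490196078431 [np.int64(664)]
tub [0.5339 0.2142 0.5435 0.0014] 46.247058823529414 [np.int64(565)]
pink [ 0.702 -0.017] [ 0.699 -0.029]
reagent [0.701 0.299] [0.695 0.308]
vial [0.553 0.126] [0.544 0.124]
beaker [ 0.403 -0.008] [ 0.408 -0.014]
```

View pics/s_end.png

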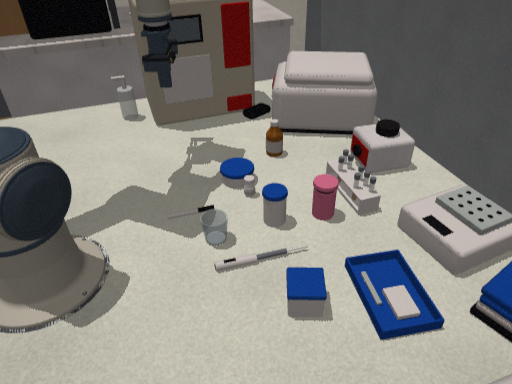

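The final view shows jar (275,203), box (305,291) and tub (237,171) upright, in place, with their lids lower; the bystanders have not moved and the arm is clear. Handing in.

```bash
python3 -c "
from station import order
print(order.job_done())"
```

```text
the job is handed in; nothing more can be done
None
```

I pressed the three lids home in the order jar, box, tub, using the shut fingertips. I then moved the arm clear and handed the job in at about 24.5 s.

- **Lids home:** each press showed a plateau of about 2.5–3 N, then rose to 8–10 N on the stop (jar 9.6 N, box 8.6 N, tub 8.2 N).
- **Last pictures:** the lid edges sit about 2–2.5 px lower, and a full 8 mm press is about 2.4 px. That is consistent with all three lids being home. At this resolution the pictures alone could not rule out a small gap.
- **Positions:** refitting the lids put all three containers within about 2 mm of where they started, which is within the fit's error. The final side view shows the bystanders where they were and the arm clear of everything.
- **A check that disagreed:** the fingertips touched about 26 mm above the reported TCP, not at it as the description says. I noticed this from the missing force and the images, and went by measured force instead.

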